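# Shut the outlet valves along a gas manifold

### The arm

A 6-joint arm with a two-finger parallel gripper is mounted at the origin on a cart in front of the work surface, level with it; the furniture and walls round the work are solid. World frame = base frame: x ahead of the robot, y to its left, z up, the work surface at z = 0. Lengths are in m, angles in rad, forces in N, time in s.
With the tool pointing down it reaches from about 0.35 to 0.975 m from the base axis. Payload 4.9 kg.
Tool frame: the origin (TCP) lies on the mounting face of the last link; the fingertips stand 173 mm ahead of it and the grasp point (between the pads) lies 155 mm ahead of it; x points along the fingers, z is the direction in which the jaws open and shut, and the axes are right-handed (so a half turn about x gives the same grasp; the last joint's range is limited). The gripper opens to 85 mm and grips with 20 to 120 N. Pads are 22 mm wide; open, the fingers measure 114 mm over their backs; the gripper's body (76 mm by 85 mm) begins 54 mm behind the grasp point. The pads swing forward as they close: fully open they stand 13 mm farther back than shut.
Start: joints at [-0.119, 0.053, 1.613, -0, 1.476, -0.119], TCP at [0.625, 0, 0.405] pointing down, gripper open.
Joint ranges: [-3.01, 3.01], [-1.01, 2.22], [0.06, 2.58], [-1.02, 4.17], [0.09, 2.62], [-3.14, 3.14]. Speed limits (rad/s): [2.57, 2.57, 3.14, 3.14, 3.14, 3.14].

### API

Orientations are given as a rotation vector (axis times angle).
In Python, from station import get_obs, get_image, get_calibration, finish_job, look_for, masks_of, tip_of gives the robot as it stands.
- The arm moves only by the tool carry_out, never from a script. Its argument "increments" is a list of rows, each a list of 3 entries, a list of its own where there are three numbers: the turn, a rotation vector about the world's x, y, z in units of 0.1 rad (1.0 is 0.1 rad), then the shift along the world's x, y, z in units of 20 mm (1.0 is 20 mm), then the opening, from 0 (shut) to 1 (fully open). A call has 1 to 8 rows; each row shifts and turns the pose as measured when the row begins; what a row does not reach is not made up. A row lasts 1/10 s, in which the tool goes at most 50 mm and 8.59 degrees, less where a joint would pass 70% of its speed; a pose out of reach is approached as far as the arm can. A call with a number of a shift or a turn outside -1 to 1 is refused whole. A call with a gripper value outside its range is refused whole. The fingers move at their own pace and stop on an object; "squeeze" is the grip in N (left out, the last holds). Time passes only in rows, so rows that do not move let the fingers close. It gives the time, the measured TCP pose, the force and the opening at its end, in the units of the state.
- get_obs(): the state, without advancing time (a new reading comes with each control period).
- get_image(name): name is "scene" or "side" or "wrist"; returns (picture, depth): 420x560x3 uint8, blue, green, red; 420x560 float32, m along the optical axis (not along the pixel's ray), 0 where there is no reading.
- get_calibration(name): a dict with "fx", "fy", "cx", "cy" (pixels), "k1" (the pictures are not rectified: a ray, as slopes to the right and down, at radius r is drawn at 1 + k1 r^2 times it, then the intrinsics apply), "position" and "orientation" of the camera in the world. Camera axes: x right, y down, z forward; pixel columns grow to the right and rows downward; lengths in m; the calibration is good to about 2 mm. A picture is of the moment at which its call begins: read the wrist's pose just before it. get_calibration takes no time and is no camera call; for the wrist camera it gives the pose at the moment of the call.
- finish_job(): hands the job in, once; it reports no verdict.
Trained networks look in the newest picture that a camera, given by its name, has taken for a name from the list of things; names that differ only in an ending like _2 or _b are one class to them, and where a whole thing is asked for, a point or a joint stands for the part that bears it (a point fixed in the world has none). Each returns a list of dicts, best first, with "p" (0 to 1); they miss things now and then, are a little off and sometimes report something else, mostly with a low value. They report only what shows in the picture. A call takes as long as a camera call.
- look_for(camera, query): "centre" ([column, row] in pixels, amid what is visible of it).
- masks_of(camera, query): "region" (420x560 bool, what is visible of it) and "centre" ([column, row] in pixels, amid what is visible of it).
- tip_of(camera, query): "centre" ([column, row] in pixels: a listed point, or the origin of a listed thing).
The state is a dict: "t": time; "q": joint angles; "dq": joint speeds; "effort": joint torques, N m; "tool_pos": TCP position; "tool_rot": TCP orientation; "contact_force": force on the tool from outside, world axes, zero at the start; "wrist_torque": the same for the moment, N m; "opening": finger opening in m.
Only numpy, scipy, OpenCV 4.12 (cv2) and the standard library are available. Lean on these libraries where they do the work, as an engineer would, in place of code of your own. Each camera call takes 0.05 s, during which the arm holds its last target.

### The job

Before the gas supply is connected to the bench manifold, shut its four outlets: run a fingertip along the row and gently push each yellow lever clockwise (seen from above) until it lies fully along the rail. Leave the green-levered bleed valve open as it is, and do not disturb the glassware and tools standing around.

Things in the scene. Friction and masses are not known exactly. Their poses are not given: they have to be found in the camera images.
- manifold: Fixed gas manifold: level square rail 28 x 28 x 330 mm, top at z = 0.069. Origin on the bench under its middle, y along the rail, -x its front. In front, at y = -120, -60, 0, 60, 120 mm, stand five brass valves, lever axes at x = -34 mm; which valve is where varies. Dial gauge (44 mm) on the -y end to y = -225 mm, top z = 0.077; red inlet cap on the +y end to y = 198 mm.
- pivot_a (a point): On the vertical axis of the yellow lever of valve a, half-way up it (z = 0.088). The lever is a bar 10 mm wide, 9 mm high (z 83.5 to 92.5 mm), reaching 44 mm from the axis; hub 16 mm across, nut on top to z = 98 mm. Below the levers there is only a 13 mm stem, to z = 77 mm, and the brass body with its hose barb, which reach 47 mm to the front of the axis and end at z = 66 mm.
- lever_a (a joint): Yellow lever of valve a: 0 = open, it points straight to the front (manifold -x); grows as it turns clockwise seen from above, to a stop at 1.571 = shut, along the rail, pointing to manifold +y. Stiff (0.05 N m, 2 to 5 N at the bar); it stays where it is left.
- pivot_b (a point): On the vertical axis of the yellow lever of valve b, half-way up it (z = 0.088). The lever is a bar 10 mm wide, 9 mm high (z 83.5 to 92.5 mm), reaching 44 mm from the axis; hub 16 mm across, nut on top to z = 98 mm. Below the levers there is only a 13 mm stem, to z = 77 mm, and the brass body with its hose barb, which reach 47 mm to the front of the axis and end at z = 66 mm.
- lever_b (a joint): Yellow lever of valve b: 0 = open, it points straight to the front (manifold -x); grows as it turns clockwise seen from above, to a stop at 1.571 = shut, along the rail, pointing to manifold +y. Stiff (0.05 N m, 2 to 5 N at the bar); it stays where it is left.
- pivot_c (a point): On the vertical axis of the green lever of valve c, half-way up it (z = 0.088). The lever is a bar 10 mm wide, 9 mm high (z 83.5 to 92.5 mm), reaching 44 mm from the axis; hub 16 mm across, nut on top to z = 98 mm. Below the levers there is only a 13 mm stem, to z = 77 mm, and the brass body with its copper silencer, which reach 47 mm to the front of the axis and end at z = 66 mm.
- lever_c (a joint): Green lever of valve c: 0 = open, it points straight to the front (manifold -x); grows as it turns clockwise seen from above, to a stop at 1.571 = shut, along the rail, pointing to manifold +y. Stiff (0.05 N m, 2 to 5 N at the bar); it stays where it is left.
- pivot_d (a point): On the vertical axis of the yellow lever of valve d, half-way up it (z = 0.088). The lever is a bar 10 mm wide, 9 mm high (z 83.5 to 92.5 mm), reaching 44 mm from the axis; hub 16 mm across, nut on top to z = 98 mm. Below the levers there is only a 13 mm stem, to z = 77 mm, and the brass body with its hose barb, which reach 47 mm to the front of the axis and end at z = 66 mm.
- lever_d (a joint): Yellow lever of valve d: 0 = open, it points straight to the front (manifold -x); grows as it turns clockwise seen from above, to a stop at 1.571 = shut, along the rail, pointing to manifold +y. Stiff (0.05 N m, 2 to 5 N at the bar); it stays where it is left.
- pivot_e (a point): On the vertical axis of the yellow lever of valve e, half-way up it (z = 0.088). The lever is a bar 10 mm wide, 9 mm high (z 83.5 to 92.5 mm), reaching 44 mm from the axis; hub 16 mm across, nut on top to z = 98 mm. Below the levers there is only a 13 mm stem, to z = 77 mm, and the brass body with its hose barb, which reach 47 mm to the front of the axis and end at z = 66 mm.
- lever_e (a joint): Yellow lever of valve e: 0 = open, it points straight to the front (manifold -x); grows as it turns clockwise seen from above, to a stop at 1.571 = shut, along the rail, pointing to manifold +y. Stiff (0.05 N m, 2 to 5 N at the bar); it stays where it is left.
- micropipette: Bystander, to be left alone: grey single-channel pipette lying flat, 251 mm long, 29 mm high. Loose. Origin at its underside.
- vial_8: Bystander, to be left alone: screw-cap sample vial with blue cap, 20 mm across, 48 mm high. Loose. Origin at its underside.
- loose_stopper: Bystander, to be left alone: clear glass stopper standing on its head, 20 mm across, 34 mm high. Loose. Origin at its underside.
- dropper_bottle: Bystander, to be left alone: brown bottle with black cap, 30 mm across, 75 mm high. Loose. Origin at its underside.
- standard_c: Bystander, to be left alone: white bottle with green cap, 37 mm across, 88 mm high, behind the rail. Loose. Origin at its underside.
- flask_50: Bystander, to be left alone: volumetric flask with a slim neck, 49 mm across, 167 mm high, behind the rail. Loose. Origin at its underside.
- valve_a: The fixed brass valve a with its yellow lever; origin on the bench under the lever's axis, axes as the manifold's.
- valve_b: The fixed brass valve b with its yellow lever; origin on the bench under the lever's axis, axes as the manifold's.
- valve_c: The fixed brass valve c with its green lever; origin on the bench under the lever's axis, axes as the manifold's.
- valve_d: The fixed brass valve d with its yellow lever; origin on the bench under the lever's axis, axes as the manifold's.
- valve_e: The fixed brass valve e with its yellow lever; origin on the bench under the lever's axis, axes as the manifold's.

How it is judged:
By the outcome, as a careful person would: the job done as asked, in the order asked, and still so for the second after the job is handed in, with the robot touching nothing.
It also fails if it takes over 42 s, if anything falls off the work surface, if the arm or the gripper's body presses on something with over 40 N, if the wrist force passes 120 N, or if a joint passes its speed limit or range.

## Working session

There is one attempt and no reset: what is moved stays moved. The work goes in short steps, Python scripts to look and compute and a tool call to move; the robot and the scene stay as the last step left them, time stands still between calls to the robot, and variables do not carry over. Pictures are saved under pics/ and viewed, and the job is handed in when it is done.

Besides the shell and the picture viewer there is one more tool, called after "Emit:" by a JSON object that holds its "method" and its "body", one argument or row to a line. carry_out: Moves the arm, as the interface text tells. Shifts and turns lie within -1 to 1; 1 stands for 20 mm of shift or 0.1 rad of turn. Its arguments: {"type":"object","properties":{"increments":{"type":"array","items":{"type":"array"}},"squeeze":{"type":"number"}},"required":["increments"]}

```bash
ls; mkdir -p pics
cat > h.py <<'E'
import numpy as np, cv2
from station import *
from scipy.spatial.transform import Rotation as R
def cam(name):
    c=get_calibration(name)
    o=np.array(c['orientation'],float)
    M=R.from_rotvec(o).as_matrix() if o.size==3 else (o if o.shape==(3,3) else R.from_quat(o).as_matrix())
    return c,M,np.array(c['position'])
def ray(name,px):
    c,M,p=cam(name)
    K=np.array([[c['fx'],0,c['cx']],[0,c['fy'],c['cy']],[0,0,1.]])
    u=cv2.undistortPoints(np.array(px,float).reshape(-1,1,2),K,np.array([c['k1'],0,0,0,0.])).reshape(-1,2)
    d=np.c_[u,np.ones(len(u))]
    return p,d@M.T,d
def onz(name,px,z):
    p,d,_=ray(name,px); s=(z-p[2])/d[:,2]; return p+d*s[:,None]
def proj(name,X):
    c,M,p=cam(name)
    K=np.array([[c['fx'],0,c['cx']],[0,c['fy'],c['cy']],[0,0,1.]])
    X=np.atleast_2d(X)
    return cv2.projectPoints(X.astype(float),R.from_matrix(M.T).as_rotvec(),-M.T@p,K,np.array([c['k1'],0,0,0,0.]))[0].reshape(-1,2)
E
python3 - <<'E'
from h import *
print(get_obs())
for n in("scene","side","wrist"):
    print(get_calibration(n))
    a,d=get_image(n); cv2.imwrite(f"pics/{n}0.png",a); np.save(f"{n}_d.npy",d)
E
```

```text
pics
{'t': 0.0, 'q': array([-1.18999595e-01,  5.33707679e-02,  1.61429506e+00, -2.41523809e-05,
        1.47598203e+00, -1.19039298e-01]), 'dq': array([ 3.62031459e-04, -1.12694589e-04, -4.26808601e-05, -4.66604040e-04,
       -9.05009320e-04,  8.17102147e-04]), 'effort': array([ 2.70554956e-04, -3.93670499e+01, -3.70175600e+01, -1.62778279e-04,
        6.93513779e-03, -6.06393527e-06]), 'tool_pos': array([6.24734918e-01, 2.97945850e-05, 4.03453384e-01]), 'tool_rot': array([1.39954997e-04, 1.57283984e+00, 2.05969871e-04]), 'contact_force': array([ 0.23722159, -0.33345867,  0.80229195]), 'wrist_torque': array([ 0.05848159, -0.02773239, -0.0402558 ]), 'opening': 0.08552719556051723}
{'fx': 511.5315707181175, 'fy': 511.5315707181175, 'cx': 276.20393874857336, 'cy': 205.42837402832814, 'k1': -0.12087710517069825, 'position': array([0.0113324 , 0.82463737, 0.60064054]), 'orientation': array([-0.71193408,  2.42577421, -1.31315693])}
{'fx': 442.3806024792517, 'fy': 442.3806024792517, 'cx': 282.30109129696933, 'cy': 214.33736830480692, 'k1': -0.13802185190520713, 'position': array([0.38871952, 1.0274917 , 0.60459043]), 'orientation': array([-0.16217256,  2.69313135, -1.52280357])}
{'fx': 290.93030987922486, 'fy': 290.93030987922486, 'cx': 279.73695957848423, 'cy': 212.22130816253969, 'k1': -0.061689997281851504, 'position': array([0.6250097 , 0.0824406 , 0.37259161]), 'orientation': array([ 2.81321109e+00,  2.15315300e-03, -1.77369501e-03])}
```

View pics/scene0.png

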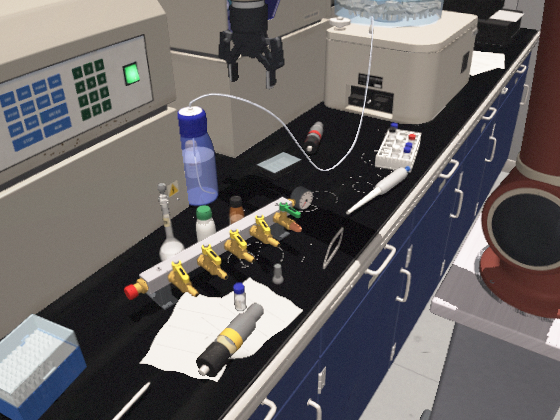

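View pics/side0.png

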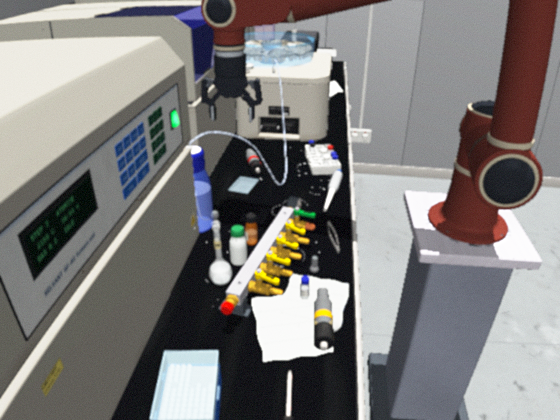

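View pics/wrist0.png

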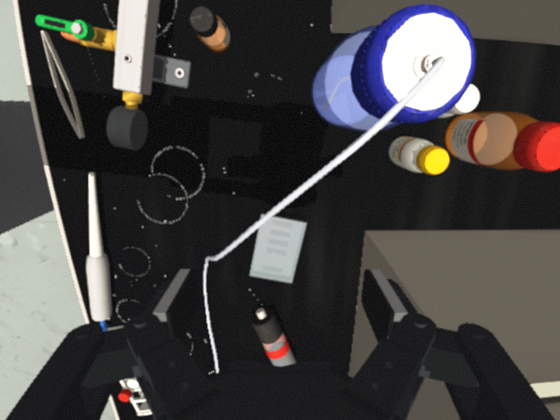

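The scene view shows the rail from the gauge at (302,197) to the red cap at (132,290). The green lever is next to the gauge at (290,208), and the yellow levers are at about (263,225), (238,240), (210,255) and (180,272). Next I'll measure them.

Run:
```python
from h import *
for n in("scene","side","wrist"):
    get_image(n)
    for q,z in(("pivot_a",.088),("pivot_c",.088),("manifold",0),("vial_8",0),("loose_stopper",0),("dropper_bottle",0),("standard_c",0),("flask_50",0)):
        for r in tip_of(n,q)[:6]:
            if r['p']>.2: print(n,q,round(r['p'],2),np.round(r['centre']),np.round(onz(n,[r['centre']],z)[0],3))
print(get_obs()['t'])
```

```text
scene pivot_a 0.97 [177. 265.] [0.497 0.393 0.088]
scene pivot_a 0.83 [234. 234.] [0.468 0.279 0.088]
scene pivot_a 0.77 [257. 216.] [0.467 0.214 0.088]
scene pivot_a 0.69 [281. 204.] [0.452 0.158 0.088]
scene pivot_a 0.66 [208. 248.] [0.483 0.332 0.088]
scene pivot_c 0.97 [177. 265.] [0.497 0.393 0.088]
scene pivot_c 0.83 [234. 234.] [0.468 0.279 0.088]
scene pivot_c 0.77 [257. 216.] [0.467 0.214 0.088]
scene pivot_c 0.69 [281. 204.] [0.452 0.158 0.088]
scene pivot_c 0.66 [208. 248.] [0.483 0.332 0.088]
scene manifold 0.95 [226. 264.] [0.503 0.269 0.   ]
scene manifold 0.44 [234. 235.] [0.547 0.187 0.   ]
scene vial_8 0.7 [238. 308.] [0.415 0.349 0.   ]
scene loose_stopper 0.7 [283. 205.] [0.523 0.043 0.   ]
scene loose_stopper 0.57 [185. 305.] [0.495 0.392 0.   ]
scene dropper_bottle 0.88 [238. 228.] [0.554 0.163 0.   ]
scene dropper_bottle 0.63 [173. 258.] [0.6   0.309 0.   ]
scene standard_c 0.73 [208. 245.] [0.569 0.243 0.   ]
scene flask_50 0.82 [173. 259.] [0.597 0.311 0.   ]
scene flask_50 0.52 [224. 265.] [0.504 0.273 0.   ]
side pivot_a 0.9 [262. 273.] [0.492 0.391 0.088]
s
[... 330 characters left out ...]
.482 0.345 0.088]
side pivot_c 0.76 [296. 213.] [0.448 0.163 0.088]
side pivot_c 0.66 [281. 239.] [0.47  0.274 0.088]
side manifold 0.69 [262. 267.] [0.514 0.259 0.   ]
side vial_8 0.58 [302. 300.] [0.417 0.356 0.   ]
side loose_stopper 0.6 [259. 268.] [0.519 0.265 0.   ]
side loose_stopper 0.58 [315. 266.] [0.397 0.241 0.   ]
side dropper_bottle 0.65 [248. 241.] [0.561 0.163 0.   ]
side standard_c 0.72 [277. 239.] [0.493 0.145 0.   ]
side standard_c 0.7 [240. 255.] [0.569 0.223 0.   ]
side flask_50 0.66 [222. 279.] [0.59  0.312 0.   ]
side flask_50 0.5 [248. 241.] [0.561 0.164 0.   ]
wrist vial_8 0.5 [80. 31.] [0.39  0.181 0.   ]
wrist dropper_bottle 0.96 [216.  41.] [0.552 0.163 0.   ]
1.5
```

Emit:
{"method": "carry_out", "body": {
  "increments": [
    [[0,0,-0.5],[-1,0,0],0],
    [[0,0,-0.5],[-1,0.5,0],0],
    [[0,0,-0.4],[-1,1,0],0],
    [[0,0,-0.4],[-1,1,0],0],
    [[0,0,0],[-1,1,0],0],
    [[0,0,0],[-1,1,0],0],
    [[0,0,0],[-1,1,0],0],
    [[0,0,0],[-1,1,0],0]
  ]
}}

```text
t: 2.3
tool_pos: [0.4606, 0.1314, 0.4046]
tool_rot: [0.152, 1.564, -0.152]
contact_force: [-0.6, -0.1, 0.8]
opening: -0.0002
```

Emit:
{"method": "carry_out", "body": {
  "increments": [
    [[0,0,0],[-0.3,1,0],0],
    [[0,0,0],[0,1,0],0],
    [[0,0,0],[0,1,0],0],
    [[0,0,0],[0,1,0],0],
    [[0,0,0],[0,1,0],0],
    [[0,0,0],[0,1,0],0],
    [[0,0,0],[0,0.5,0],0],
    [[0,0,0],[0,0,0],0]
  ]
}}

```text
t: 3.1
tool_pos: [0.4506, 0.2683, 0.4061]
tool_rot: [0.15, 1.561, -0.148]
contact_force: [0.1, -0.2, 0.1]
opening: 0.0001
```

Run:
```python
from h import *
print(get_obs())
n="wrist"
a,d=get_image(n); cv2.imwrite("pics/w1.png",a); np.save("wd1.npy",d)
for q,z in(("pivot_a",.088),("manifold",0)):
    for r in tip_of(n,q)[:6]:
        if r['p']>.2: print(q,round(r['p'],2),np.round(r['centre']),np.round(onz(n,[r['centre']],z)[0],4))
print(get_calibration(n))
```

```text
{'t': 3.1, 'q': array([ 3.95385598e-01, -1.92546775e-01,  1.84372654e+00, -1.05880730e-03,
        1.48570903e+00,  5.85185669e-01]), 'dq': array([-0.00172519, -0.00225554,  0.00380497, -0.01090655,  0.00384222,
       -0.00323493]), 'effort': array([  0.58192179, -28.59013259, -37.34287262,   0.09129282,
        -0.05645463,   0.07837575]), 'tool_pos': array([0.45056028, 0.26832985, 0.40605733]), 'tool_rot': array([ 0.14987371,  1.56100871, -0.14785552]), 'contact_force': array([ 0.0650256 , -0.23097936,  0.07335335]), 'wrist_torque': array([-0.01249258,  0.00181399, -0.0045076 ]), 'opening': 8.344890729126712e-05}
pivot_a 0.98 [299. 125.] [0.4848 0.3351 0.088 ]
pivot_a 0.89 [303.  59.] [0.4983 0.3909 0.088 ]
pivot_a 0.87 [299. 189.] [0.474  0.2727 0.088 ]
pivot_a 0.68 [300. 241.] [0.4657 0.2158 0.088 ]
pivot_a 0.45 [371. 184.] [0.5469 0.2643 0.088 ]
manifold 0.74 [318. 173.] [0.5044 0.2656 0.    ]
manifold 0.62 [362. 236.] [0.5526 0.1657 0.    ]
{'fx': 290.93030987922486, 'fy': 290.93030987922486, 'cx': 279.73695957848423, 'cy': 212.22130816253969, 'k1': -0.061689997281851504, 'position': array([0.46704654, 0.34797125, 0.37517004]), 'orientation': array([ 2.80243084, -0.2688019 , -0.03710729])}
```

View pics/w1.png

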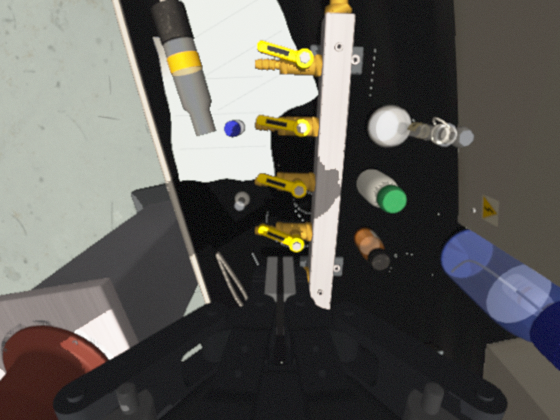

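The wrist view has the four yellow levers in a column at about (285,52), (285,125), (282,184) and (280,238). The shut fingers are at (280,280), and the green lever is hidden below them. I'll refine the positions and lever angles from the depth image.

```bash
cat > lev.py <<'E'
from h import *
def cloud(n,a,d):
    v,u=np.mgrid[0:420,0:560]; px=np.c_[u.ravel(),v.ravel()]
    p,r,_=ray(n,px); X=p+r*d.ravel()[:,None]
    hsv=cv2.cvtColor(a,cv2.COLOR_BGR2HSV).reshape(-1,3)
    return X,hsv,d.ravel()>0
ey=np.array([.184,.983]);ex=np.array([.983,-.184]);P0=np.array([.4745,.275])
def levers(n,a,d,col='y'):
    X,h,ok=cloud(n,a,d)
    lo,hi=((22,36) if col=='y' else (45,85))
    m=ok&(h[:,0]>=lo)&(h[:,0]<=hi)&(h[:,1]>120)&(h[:,2]>60)&(X[:,2]>.081)&(X[:,2]<.097)
    q=X[m]; L=np.c_[(q[:,:2]-P0)@ex,(q[:,:2]-P0)@ey]
    for k in range(-2,3):
        s=L[(abs(L[:,0]+.018)<.05)&(L[:,1]>k*.06-.02)&(L[:,1]<k*.06+.052)]
        if len(s)<15: print(n,k,len(s));continue
        z=q[:,2]
        c=s.mean(0); C=np.cov(s.T); w,V=np.linalg.eigh(C); v=V[:,1]
        if v[0]>0: v=-v
        t=(s-c)@v
        tip=c+v*t.max(); hub=c+v*t.min()
        print(n,col,k,len(s),'ang',round(np.arctan2(v[1],-v[0]),2),'tip',np.round(tip*1e3),'hubend',np.round(hub*1e3-[0,60*k]))
E
python3 - <<'E'
from lev import *
a=cv2.imread('pics/w1.png');d=np.load('wd1.npy')
levers('wrist',a,d); levers('wrist',a,d,'g')
for n in('scene','side'):
    a,d=get_image(n); levers(n,a,d); levers(n,a,d,'g')
    np.save(n+'_d1.npy',d); cv2.imwrite(f'pics/{n}1.png',a)
X,h,ok=cloud('wrist',cv2.imread('pics/w1.png'),np.load('wd1.npy'))
m=ok&(abs(X[:,2]-.069)<.002)&(h[:,1]<60)
L=np.c_[(X[m,:2]-P0)@ex,(X[m,:2]-P0)@ey]; L=L[(abs(L[:,0]-.034)<.025)]
print(len(L)); 
for y in np.arange(-.15,.16,.05):
    s=L[abs(L[:,1]-y)<.01]; 
    if len(s):print(y,np.percentile(s[:,0],[3,50,97]).round(4))
# end extents
print(L[:,1].min(),L[:,1].max())
E
```

```text
wrist -2 8
wrist y -1 463 ang 0.4 tip [-42. -42.] hubend [ 5. -2.]
wrist y 0 468 ang 0.26 tip [-42.  12.] hubend [ 7. -1.]
wrist y 1 513 ang -0.2 tip [-41.  59.] hubend [15. 10.]
wrist y 2 586 ang 0.28 tip [-39. 129.] hubend [10. -5.]
wrist -2 0
wrist -1 0
wrist 0 0
wrist 1 0
wrist 2 0
scene -2 0
scene y -1 122 ang 0.37 tip [-46. -40.] hubend [-1.  2.]
scene y 0 136 ang 0.25 tip [-46.  15.] hubend [1. 3.]
scene y 1 156 ang 0.14 tip [-46.  71.] hubend [7. 3.]
scene y 2 152 ang 0.25 tip [-42. 134.] hubend [6. 2.]
scene g -2 123 ang 0.02 tip [ -51. -114.] hubend [-1.  6.]
scene -1 0
scene 0 0
scene 1 0
scene 2 0
side -2 0
side y -1 116 ang 0.36 tip [-44. -40.] hubend [3. 3.]
side y 0 131 ang 0.25 tip [-44.  15.] hubend [5. 3.]
side y 1 152 ang 0.13 tip [-44.  71.] hubend [7. 4.]
side y 2 176 ang 0.21 tip [-42. 134.] hubend [8. 3.]
side g -2 107 ang 0.02 tip [ -49. -114.] hubend [-0.  5.]
side -1 0
side 0 0
side 1 0
side 2 0
7398
-0.15 [0.02   0.0327 0.0422]
-0.09999999999999999 [0.017  0.0294 0.0429]
-0.04999999999999999 [0.0183 0.0314 0.0443]
2.7755575615628914e-17 [0.0199 0.0328 0.046 ]
0.05000000000000002 [0.0213 0.0344 0.0475]
0.1 [0.0233 0.0356 0.0486]
0.15000000000000005 [0.0245 0.0373 0.0502]
-0.16334792732724904 0.1618249893478853
```

```bash
cat > tip.py <<'E'
from h import *
ey=np.array([.2153,.9765]);ex=np.array([.9765,-.2153]);P0=np.array([.4735,.276])
def tip():
    o=get_obs(); M=R.from_rotvec(o['tool_rot']).as_matrix()
    t=o['tool_pos']+.173*M[:,0]; return o,M,t
def loc(t): return np.array([(t[:2]-P0)@ex,(t[:2]-P0)@ey])*1e3
def rep():
    o,M,t=tip(); f=o['contact_force']
    print('t',round(o['t'],2),'tip loc mm',loc(t).round(1),'z',round(t[2]*1e3,1),'F loc',np.round([f[:2]@ex,f[:2]@ey,f[2]],1),'fingers dir',M[:,0].round(3),'jaw',M[:,2].round(3))
def to(pts,z=None):
    o,M,t=tip(); c=loc(t); 
    for p in pts:
        dl=(np.array(p)-c)/1e3; w=dl[0]*ex+dl[1]*ey
        print(p,'shift units',(w/.02).round(2), 'dz' if z is None else round((z-t[2])/.02,2)); c=np.array(p,float)
E
python3 - <<'E'
from tip import *
rep(); to([(-32,-90)],.081)
to([(-32,-90),(-32,-74),(-34,-52),(-26,-40),(-14,-30),(-32,-30),(-32,-14),(-34,8),(-26,20),(-14,30)])
E
```

```text
t 3.35 tip loc mm [-19.4 -13.5] z 233.1 F loc [ 0.2 -0.6 -0.2] fingers dir [ 0.005  0.001 -1.   ] jaw [ 0.982 -0.191  0.005]
(-32, -90) shift units [-1.44 -3.6 ] -7.6
(-32, -90) shift units [-1.44 -3.6 ] dz
(-32, -74) shift units [0.17 0.78] dz
(-34, -52) shift units [0.14 1.1 ] dz
(-26, -40) shift units [0.52 0.5 ] dz
(-14, -30) shift units [0.69 0.36] dz
(-32, -30) shift units [-0.88  0.19] dz
(-32, -14) shift units [0.17 0.78] dz
(-34, 8) shift units [0.14 1.1 ] dz
(-26, 20) shift units [0.52 0.5 ] dz
(-14, 30) shift units [0.69 0.36] dz
```

Emit:
{"method": "carry_out", "body": {
  "increments": [
    [[0,0,-0.25],[-0.4,-0.9,0],0],
    [[0,0,0],[-0.4,-0.9,0],0],
    [[0,0,0],[-0.4,-0.9,-0.5],0],
    [[0,0,0],[-0.3,-0.9,-0.5],0],
    [[0,0,0],[0,0,-1],0],
    [[0,0,0],[0,0,-1],0],
    [[0,0,0],[0,0,-0.5],0],
    [[0,0,0],[0,0,0],0]
  ]
}}

```text
t: 4.15
tool_pos: [0.4199, 0.1874, 0.3357]
tool_rot: [0.179, 1.554, -0.176]
contact_force: [0.6, 0.0, -0.1]
opening: -0.0003
```

Run:
```python
from tip import *
rep(); to([(-32,-90)],.081)
a,d=get_image('scene'); cv2.imwrite('pics/s2.png',cv2.resize(a[150:330,120:360],None,fx=3,fy=3))
a,d=get_image('wrist'); cv2.imwrite('pics/w2.png',a)
```

```text
t 4.15 tip loc mm [-31.6 -97.6] z 162.7 F loc [ 0.6  0.1 -0.1] fingers dir [ 0.01   0.001 -1.   ] jaw [ 0.974 -0.224  0.01 ]
(-32, -90) shift units [0.06 0.37] -4.08
```

View pics/s2.png

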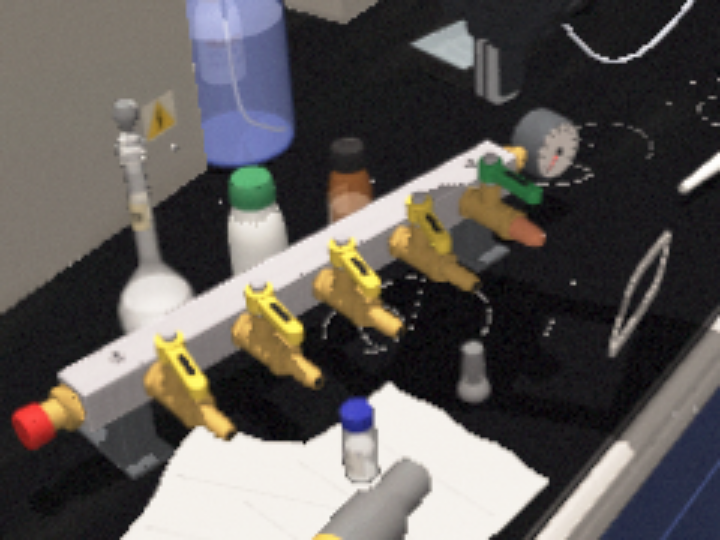

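View pics/w2.png

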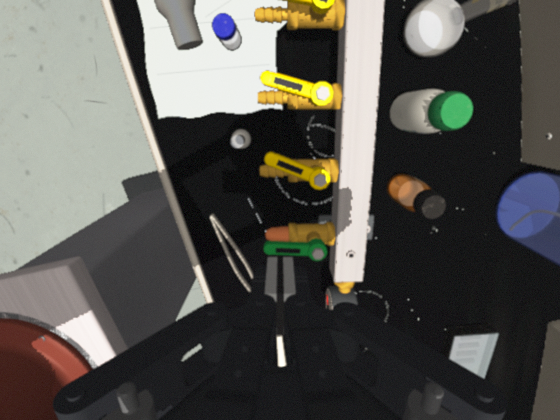

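Run:
```python
from tip import *
o,M,t=tip()
for n in('wrist','scene'):
    print(n,proj(n,t))
    for s,x,y in((1,-11,-9),(1,11,9)): print(proj(n,t+M[:,1]*x/1e3+M[:,2]*y/1e3))
def L(x,y,z): 
    p=P0+x*ex+y*ey; return [p[0],p[1],z]
for k in range(-2,3): print(k,proj('wrist',L(0,.06*k,.098))[0].round(),proj('scene',L(0,.06*k,.098))[0].round())
```

```text
wrist [[278.5441444  270.36446146]]
[[262.70879626 287.31307342]]
[[295.14233877 252.55050673]]
scene [[285.11403116 179.67229198]]
[[293.39268339 179.28655538]]
[[276.81739848 180.06048204]]
-2 [317. 253.] [283. 201.]
-1 [319. 179.] [259. 214.]
0 [322.  92.] [233. 228.]
1 [325.  -9.] [205. 243.]
2 [ 326. -117.] [175. 259.]
```

The predicted nut and tip pixels match the picture, so the pose is good. Next I lower the fingertip into the gap between the green lever and the first yellow one.

Emit:
{"method": "carry_out", "body": {
  "increments": [
    [[0,0,0],[0.1,0.55,0],0],
    [[0,0,0],[0,0,-1],0],
    [[0,0,0],[0,0,0],0]
  ]
}}

```text
t: 4.55
tool_pos: [0.4241, 0.2008, 0.321]
tool_rot: [0.182, 1.545, -0.172]
contact_force: [-0.7, 0.2, -0.8]
opening: 0.0
```

Run:
```python
from tip import *
rep(); to([(-32,-89)],.081)
```

```text
t 4.55 tip loc mm [-29.  -82.7] z 148.1 F loc [-0.7  0.1 -0.8] fingers dir [ 0.019  0.004 -1.   ] jaw [ 0.974 -0.224  0.018]
(-32, -89) shift units [-0.22 -0.27] -3.35
```

Emit:
{"method": "carry_out", "body": {
  "increments": [
    [[0,0.19,0],[-0.05,-0.27,0],0],
    [[0,0,0],[0,0,-1],0],
    [[0,0,0],[0,0,-1],0],
    [[0,0,0],[0,0,0],0]
  ]
}}

```text
t: 4.95
tool_pos: [0.4251, 0.1965, 0.2864]
tool_rot: [0.182, 1.559, -0.17]
contact_force: [0.2, -0.7, 0.1]
opening: 0.0001
```

Run:
```python
from tip import *
rep(); to([(-32,-89)],.081)
```

```text
t 4.95 tip loc mm [-29.5 -86.8] z 113.4 F loc [ 0.3 -0.6  0.1] fingers dir [ 0.006  0.006 -1.   ] jaw [ 0.975 -0.222  0.004]
(-32, -89) shift units [-0.15 -0.08] -1.62
```

Emit:
{"method": "carry_out", "body": {
  "increments": [
    [[0,0,0],[-0.15,-0.1,-0.6],0],
    [[0,0,0],[0,0,-0.6],0],
    [[0,0,0],[0,0,-0.4],0],
    [[0,0,0],[0,0,0],0]
  ]
}}

```text
t: 5.35
tool_pos: [0.423, 0.1945, 0.2558]
tool_rot: [0.183, 1.554, -0.169]
contact_force: [0.0, 0.5, 0.6]
opening: 0.0002
```

Run:
```python
from tip import *
rep(); to([(-32,-89)],.081)
```

```text
t 5.35 tip loc mm [-30.4 -88.7] z 82.8 F loc [-0.1  0.5  0.6] fingers dir [ 0.01   0.008 -1.   ] jaw [ 0.975 -0.223  0.008]
(-32, -89) shift units [-0.08  0.  ] -0.09
```

Emit:
{"method": "carry_out", "body": {
  "increments": [
    [[0,0,0],[0.1,0.5,-0.1],0],
    [[0,0,0],[0.05,0.5,0],0],
    [[0,0,0],[0.05,0.5,0],0],
    [[0,0,0],[0.05,0.5,0],0]
  ]
}}

```text
t: 5.75
tool_pos: [0.4285, 0.2366, 0.2541]
tool_rot: [0.182, 1.555, -0.172]
contact_force: [-0.5, -2.9, 0.2]
opening: -0.0002
```

Run:
```python
from tip import *
rep(); to([(-34,-52),(-26,-40),(-14,-30)],.081)
```

```text
t 5.75 tip loc mm [-34.  -46.9] z 81.1 F loc [ 0.1 -2.9  0.2] fingers dir [ 0.009  0.005 -1.   ] jaw [ 0.975 -0.224  0.008]
(-34, -52) shift units [-0.05 -0.25] -0.0
(-26, -40) shift units [0.52 0.5 ] -0.0
(-14, -30) shift units [0.69 0.36] -0.0
```

Emit:
{"method": "carry_out", "body": {
  "increments": [
    [[0,0,0],[0.47,0.25,0],0],
    [[0,0,0],[0.35,0.2,0],0],
    [[0,0,0],[0.3,0.15,0],0],
    [[0,0,0],[0,0,0],0]
  ]
}}

```text
t: 6.15
tool_pos: [0.4499, 0.2516, 0.2525]
tool_rot: [0.177, 1.572, -0.174]
contact_force: [-4.1, -0.2, 2.7]
opening: -0.0002
```

Run:
```python
from tip import *
rep(); to([(-14,-30)],.081)
```

```text
t 6.15 tip loc mm [-19.2 -28.7] z 79.5 F loc [-3.9 -1.1  2.7] fingers dir [-0.008  0.003 -1.   ] jaw [ 0.975 -0.221 -0.008]
(-14, -30) shift units [ 0.24 -0.12] 0.07
```

Emit:
{"method": "carry_out", "body": {
  "increments": [
    [[0,0,0],[0.2,-0.1,0.1],0],
    [[0,0,0],[0.15,-0.05,0],0]
  ]
}}

```text
t: 6.35
tool_pos: [0.4538, 0.2507, 0.2521]
tool_rot: [0.18, 1.593, -0.173]
contact_force: [-15.6, 1.4, 12.9]
opening: -0.0001
```

Run:
```python
from tip import *
rep(); to([(-14,-30)],.081)
```

```text
t 6.35 tip loc mm [-18.9 -28.6] z 79.2 F loc [-15.5  -2.   12.9] fingers dir [-0.028  0.008 -1.   ] jaw [ 0.975 -0.222 -0.029]
(-14, -30) shift units [ 0.22 -0.12] 0.09
```

The force jumped to 15 N, so the lever is probably at its stop. I'll back off to the front and look.

Emit:
{"method": "carry_out", "body": {
  "increments": [
    [[0,-0.1,0],[-0.5,0.1,0.1],0],
    [[0,0,0],[-0.5,0.1,0],0],
    [[0,0,0],[0,0,0],0]
  ]
}}

```text
t: 6.65
tool_pos: [0.4343, 0.256, 0.2548]
tool_rot: [0.184, 1.579, -0.169]
contact_force: [0.6, -0.0, -0.5]
opening: -0.0001
```

```bash
cat > chk.py <<'E'
import sys
from tip import *
import lev; lev.ey,lev.ex,lev.P0=ey,ex,P0
rep()
i=sys.argv[1]
for n in('scene','side'):
    a,d=get_image(n); lev.levers(n,a,d); lev.levers(n,a,d,'g')
    c=a[150:330,120:360] if n=='scene' else a[180:330,200:360]
    cv2.imwrite(f'pics/{n}{i}.png',cv2.resize(c,None,fx=3,fy=3))
E
python3 chk.py 3
```

```text
t 6.65 tip loc mm [-36.9 -26.7] z 81.9 F loc [ 0.6  0.1 -0.5] fingers dir [-0.015  0.011 -1.   ] jaw [ 0.975 -0.222 -0.017]
scene -2 0
scene y -1 61 ang -1.46 tip [ -6. -37.] hubend [-4. 44.]
scene y 0 153 ang 0.43 tip [-44.  16.] hubend [ 6. -7.]
scene y 1 165 ang 0.11 tip [-46.  68.] hubend [3. 3.]
scene y 2 151 ang 0.23 tip [-45. 132.] hubend [4. 1.]
scene g -2 76 ang -0.05 tip [ -46. -116.] hubend [-15.   5.]
scene -1 0
scene 0 0
scene 1 0
scene 2 0
side -2 0
side y -1 83 ang -1.53 tip [ -4. -62.] hubend [-2. 44.]
side y 0 141 ang 0.35 tip [-43.  16.] hubend [ 6. -2.]
side y 1 156 ang 0.11 tip [-45.  69.] hubend [5. 3.]
side y 2 175 ang 0.17 tip [-45. 131.] hubend [6. 3.]
side g -2 16 ang -0.7 tip [ -42. -121.] hubend [-33.   7.]
side -1 0
side 0 0
side 1 0
side 2 0
```

View pics/scene3.png

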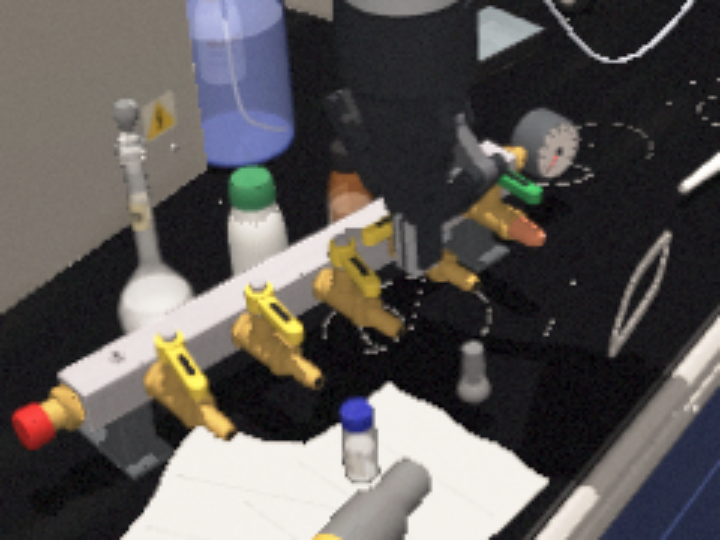

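View pics/side3.png

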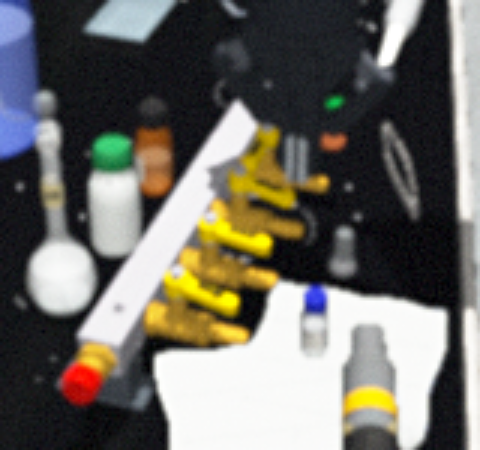

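The first lever lies along the rail, seen at (375,235) in the scene crop, and the green one is untouched. On to the next lever.

Emit:
{"method": "carry_out", "body": {
  "increments": [
    [[0,-0.15,0],[0.1,0.5,0],0],
    [[0,0,0],[0.1,0.5,0],0],
    [[0,0,0],[0.1,0.5,0],0],
    [[0,0,0],[0.08,0.4,0],0]
  ]
}}

```text
t: 7.15
tool_pos: [0.4439, 0.2953, 0.2553]
tool_rot: [0.184, 1.561, -0.171]
contact_force: [-1.0, -1.1, 1.8]
opening: 0.0002
```

Run:
```python
from tip import *
rep(); to([(-26,22),(-19,30)],.081)
```

```text
t 7.15 tip loc mm [-32.8  13.9] z 82.3 F loc [-0.8 -1.3  1.8] fingers dir [ 0.003  0.008 -1.   ] jaw [ 0.975 -0.224  0.001]
(-26, 22) shift units [0.42 0.32] -0.07
(-19, 30) shift units [0.43 0.32] -0.07
```

Emit:
{"method": "carry_out", "body": {
  "increments": [
    [[0,0,0],[0.42,0.3,-0.05],0],
    [[0,0,0],[0.35,0.25,0.05],0],
    [[0,0,0],[0.3,0.1,0.05],0],
    [[0,0,0],[0.2,-0.05,0.05],0]
  ]
}}

```text
t: 7.55
tool_pos: [0.4667, 0.3102, 0.2548]
tool_rot: [0.178, 1.587, -0.177]
contact_force: [-20.4, 1.4, 10.3]
opening: 0.0001
```

Run:
```python
from tip import *
rep(); to([(-19,30)],.081)
```

```text
t 7.55 tip loc mm [-18.1  31.6] z 81.8 F loc [-20.2  -3.1  10.3] fingers dir [-0.023  0.003 -1.   ] jaw [ 0.975 -0.223 -0.024]
(-19, 30) shift units [-0.06 -0.07] -0.04
```

Stop reached. Back off and do the third lever.

Emit:
{"method": "carry_out", "body": {
  "increments": [
    [[0,-0.1,0],[-0.5,0.1,0],0],
    [[0,0,0],[-0.4,0.1,0],0],
    [[0,0,0],[0,0,0],0]
  ]
}}

```text
t: 7.85
tool_pos: [0.4493, 0.3156, 0.255]
tool_rot: [0.181, 1.576, -0.173]
contact_force: [1.0, -0.0, -1.1]
opening: 0.0001
```

Run:
```python
from tip import *
rep(); to([(-34,32),(-34,73)],.081)
```

```text
t 7.85 tip loc mm [-34.3  34. ] z 82.0 F loc [ 1.   0.2 -1.1] fingers dir [-0.011  0.006 -1.   ] jaw [ 0.975 -0.223 -0.012]
(-34, 32) shift units [-0.01 -0.1 ] -0.05
(-34, 73) shift units [0.44 2.  ] -0.05
```

Emit:
{"method": "carry_out", "body": {
  "increments": [
    [[0,-0.1,0],[0.1,0.5,0],0],
    [[0,0,0],[0.1,0.5,0],0],
    [[0,0,0],[0.1,0.5,0],0],
    [[0,0,0],[0.1,0.4,0],0]
  ]
}}

```text
t: 8.25
tool_pos: [0.4585, 0.3551, 0.255]
tool_rot: [0.18, 1.563, -0.175]
contact_force: [-1.4, -2.3, 0.5]
opening: 0.0002
```

Run:
```python
from tip import *
rep(); to([(-26,82),(-19,90)],.081)
```

```text
t 8.25 tip loc mm [-31.8  74.5] z 82.1 F loc [-0.9 -2.6  0.5] fingers dir [ 0.     0.003 -1.   ] jaw [ 0.975 -0.224 -0.   ]
(-26, 82) shift units [0.36 0.3 ] -0.05
(-19, 90) shift units [0.43 0.32] -0.05
```

Emit:
{"method": "carry_out", "body": {
  "increments": [
    [[0,0,0],[0.4,0.3,-0.05],0],
    [[0,0,0],[0.35,0.25,0.05],0],
    [[0,0,0],[0.3,0.1,0.05],0],
    [[0,0,0],[0.2,-0.05,0.05],0]
  ]
}}

```text
t: 8.65
tool_pos: [0.48, 0.37, 0.2544]
tool_rot: [0.172, 1.592, -0.183]
contact_force: [-18.5, 0.5, 9.7]
opening: 0.0003
```

Run:
```python
from tip import *
rep(); to([(-19,90)],.081)
```

```text
t 8.65 tip loc mm [-18.6  91.5] z 81.5 F loc [-18.2  -3.5   9.7] fingers dir [-0.029 -0.004 -1.   ] jaw [ 0.974 -0.223 -0.027]
(-19, 90) shift units [-0.04 -0.07] -0.03
```

Emit:
{"method": "carry_out", "body": {
  "increments": [
    [[0,-0.15,0],[-0.5,0.1,0],0],
    [[0,0,0],[-0.4,0.1,0],0],
    [[0,0,0],[0,0,0],0]
  ]
}}

```text
t: 8.95
tool_pos: [0.4627, 0.3757, 0.2549]
tool_rot: [0.176, 1.575, -0.178]
contact_force: [0.1, -0.3, -0.6]
opening: 0.0
```

Emit:
{"method": "carry_out", "body": {
  "increments": [
    [[0,-0.1,0],[0.1,0.5,0],0],
    [[0,0,0],[0.1,0.5,0],0],
    [[0,0,0],[0.1,0.5,0],0],
    [[0,0,0],[0.1,0.4,0],0]
  ]
}}

```text
t: 9.35
tool_pos: [0.4722, 0.4152, 0.255]
tool_rot: [0.175, 1.563, -0.18]
contact_force: [-1.3, -2.6, 1.5]
opening: 0.0
```

Run:
```python
from tip import *
rep(); to([(-26,142),(-19,150)],.081)
```

```text
t 9.35 tip loc mm [-31.1 135.1] z 82.0 F loc [-0.7 -2.8  1.5] fingers dir [-0.    -0.003 -1.   ] jaw [ 0.974 -0.225  0.001]
(-26, 142) shift units [0.33 0.28] -0.05
(-19, 150) shift units [0.43 0.32] -0.05
```

Emit:
{"method": "carry_out", "body": {
  "increments": [
    [[0,0,0],[0.4,0.3,-0.05],0],
    [[0,0,0],[0.35,0.25,0.05],0],
    [[0,0,0],[0.3,0.1,0.05],0],
    [[0,0,0],[0.2,-0.05,0.05],0]
  ]
}}

```text
t: 9.75
tool_pos: [0.4928, 0.4306, 0.2536]
tool_rot: [0.168, 1.594, -0.188]
contact_force: [-16.5, 2.3, 8.0]
opening: -0.0002
```

Emit:
{"method": "carry_out", "body": {
  "increments": [
    [[0,-0.15,0],[-0.5,0.1,0],0],
    [[0,0,0],[-0.4,0.1,0],0],
    [[0,0,0],[0,0,0.5],0],
    [[0,0,0],[0,0,1],0],
    [[0,0,0],[0,0,1],0],
    [[0,0,0],[0,0,1],0],
    [[0,0,0],[0,0,1],0],
    [[0,0,0],[0,0,1],0]
  ]
}}

```text
t: 10.55
tool_pos: [0.4763, 0.4361, 0.3689]
tool_rot: [0.173, 1.573, -0.182]
contact_force: [0.3, 0.3, 0.0]
opening: 0.0002
```

Emit:
{"method": "carry_out", "body": {
  "increments": [
    [[0,0,0],[0,0,1],0],
    [[0,0,0],[0,0,1],0],
    [[0,0,0],[0,-1,0.5],0],
    [[0,0,0],[0,-1,0],0],
    [[0,0,0],[0,-1,0],0],
    [[0,0,0],[0,-1,0],0],
    [[0,0,0],[0,-1,0],0],
    [[0,0,0],[0,0,0],0]
  ]
}}

```text
t: 11.35
tool_pos: [0.4799, 0.3329, 0.4398]
tool_rot: [0.188, 1.544, -0.167]
contact_force: [-0.5, -0.0, -0.1]
opening: 0.0002
```

```bash
python3 chk.py 4
python3 - <<'E'
from tip import *
import lev; lev.ey,lev.ex,lev.P0=ey,ex,P0
a,d=get_image('wrist'); cv2.imwrite('pics/w4.png',a); lev.levers('wrist',a,d)
E
```

```text
t 11.35 tip loc mm [-2.9 59.7] z 266.8 F loc [-0.5 -0.2 -0.1] fingers dir [ 0.02   0.012 -1.   ] jaw [ 0.974 -0.225  0.017]
scene -2 0
scene y -1 154 ang -1.52 tip [ -7. -64.] hubend [-4. 44.]
scene y 0 185 ang -1.54 tip [ -6. -19.] hubend [-4. 52.]
scene y 1 210 ang -1.55 tip [-6. 41.] hubend [-5. 45.]
scene y 2 221 ang -1.55 tip [ -7. 100.] hubend [-5. 44.]
scene g -2 124 ang -0.01 tip [ -46. -116.] hubend [2. 5.]
scene -1 0
scene 0 0
scene 1 0
scene 2 0
side -2 0
side y -1 90 ang -1.52 tip [ -4. -66.] hubend [-2. 45.]
side y 0 117 ang -1.55 tip [ -4. -19.] hubend [-3. 44.]
side y 1 134 ang -1.57 tip [-4. 40.] hubend [-3. 45.]
side y 2 158 ang -1.56 tip [ -4. 100.] hubend [-3. 46.]
side g -2 105 ang -0.02 tip [ -44. -116.] hubend [5. 5.]
side -1 0
side 0 0
side 1 0
side 2 0
wrist -2 0
wrist y -1 15 ang -1.55 tip [ -1. -20.] hubend [-0. 52.]
wrist y 0 331 ang 1.56 tip [-1. 52.] hubend [ -0. -20.]
wrist y 1 376 ang -1.56 tip [-1. 40.] hubend [-1. 42.]
wrist y 2 371 ang -1.57 tip [ -2. 101.] hubend [-2. 42.]
```

View pics/scene4.png

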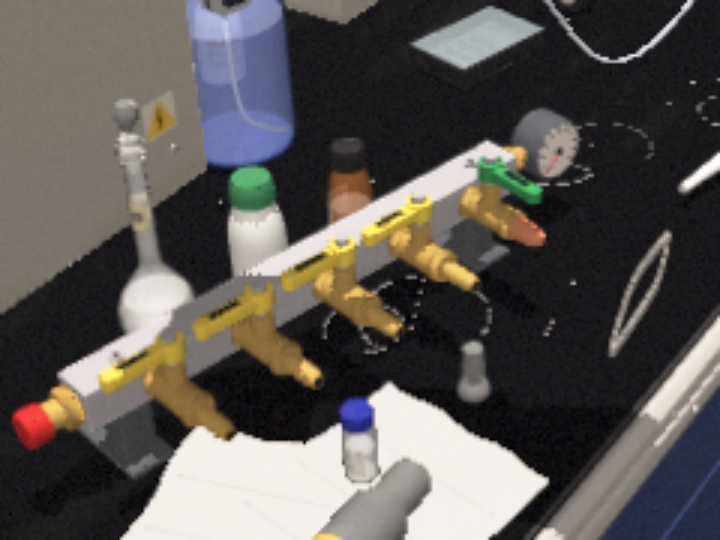

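View pics/w4.png

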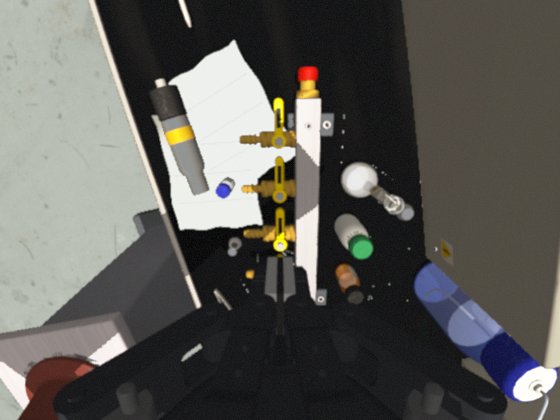

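All four yellow levers lie along the rail and the green one still points forward, with the bystanders unmoved. The first lever measured 1.52 rad against about 1.55–1.57 for the others, so I'll check it from closer overhead.

Emit:
{"method": "carry_out", "body": {
  "increments": [
    [[0,0,0],[-0.3,-1,0],0],
    [[0,0,0],[-0.3,-1,0],0],
    [[0,0,0],[-0.3,-1,0],0],
    [[0,0,0],[-0.2,-1,0],0],
    [[0,0,0],[-0.2,-1,0],0],
    [[0,0,0],[-0.2,-1,0],0],
    [[0,0,0],[0,-0.8,0],0],
    [[0,0,0],[0,0,0],0]
  ]
}}

```text
t: 12.3
tool_pos: [0.4489, 0.2012, 0.4399]
tool_rot: [0.181, 1.545, -0.154]
contact_force: [-0.5, 0.0, -1.2]
opening: -0.0
```

Run:
```python
from tip import *
import lev; lev.ey,lev.ex,lev.P0=ey,ex,P0
rep()
a,d=get_image('wrist'); cv2.imwrite('pics/w5.png',a); cv2.imwrite('pics/w5z.png',cv2.resize(a[20:300,200:420],None,fx=2.1,fy=2.1)); lev.levers('wrist',a,d); lev.levers('wrist',a,d,'g')
# edge fit: local coordinates on plane z=.0925 for yellow px
hsv=cv2.cvtColor(a,cv2.COLOR_BGR2HSV)
m=cv2.inRange(hsv,(24,150,110),(36,255,255))
v,u=np.nonzero(m); X=onz('wrist',np.c_[u,v],.0925); Lx=np.array([(X[:,:2]-P0)@ex,(X[:,:2]-P0)@ey]).T*1e3
for k in(-1,0,1):
    s=Lx[(abs(Lx[:,0])<12)&(Lx[:,1]>60*k+10)&(Lx[:,1]<60*k+44)]
    if len(s)<20: continue
    bins=[s[(s[:,1]>=b)&(s[:,1]<b+4)] for b in range(60*k+12,60*k+42,5)]
    y=[b[:,1].mean() for b in bins if len(b)>2]; f=[[b[:,0].min(),b[:,0].max()] for b in bins if len(b)>2]
    print(k,len(s),np.round(f,1).tolist(),np.polyfit(y,np.array(f),1)[0].round(3))
```

```text
t 12.3 tip loc mm [ -4.9 -75. ] z 267.0 F loc [-0.4 -0.1 -1.2] fingers dir [ 0.021  0.015 -1.   ] jaw [ 0.977 -0.213  0.017]
wrist -2 10
wrist y -1 375 ang 1.57 tip [ -0. -16.] hubend [-0. -7.]
wrist y 0 458 ang 1.56 tip [-1. 52.] hubend [ -1. -19.]
wrist y 1 479 ang -1.57 tip [-1. 40.] hubend [-1. 52.]
wrist y 2 149 ang -1.56 tip [ -2. 100.] hubend [-1. -2.]
wrist g -2 321 ang 0.01 tip [ -43. -118.] hubend [8. 2.]
wrist -1 0
wrist 0 0
wrist 1 0
wrist 2 0
-1 219 [[-4.5, 4.3], [-4.6, 4.2], [-4.6, 4.2], [-4.6, 4.1], [-4.6, 4.1], [-4.6, 4.0]] [-0.002 -0.009]
0 286 [[-5.7, 3.7], [-5.7, 4.7], [-5.7, 4.6], [-5.7, 4.6], [-5.7, 4.5], [-5.7, 4.5]] [-0.001  0.02 ]
1 228 [[-4.8, 2.2], [-4.8, 2.1], [-4.8, 2.1], [-4.8, 2.1], [-4.8, 2.0], [-5.8, 2.9]] [-0.03  0.02]
```

View pics/w5z.png

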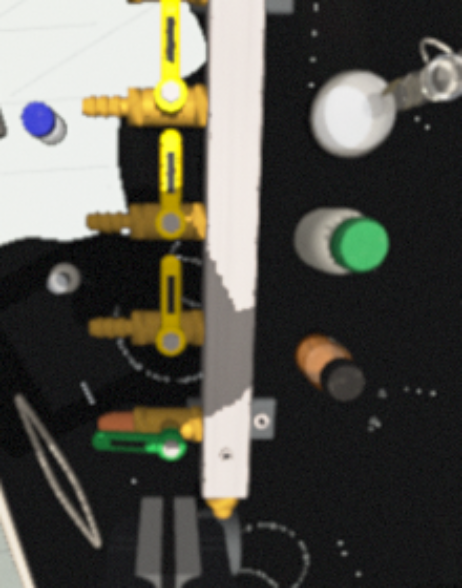

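Seen from overhead, every yellow lever is parallel to the rail within about 0.01 rad. The green one points straight forward, and the arm is clear of everything.

```bash
python3 -c "
from station import *
print(finish_job())"
```

```text
the job is handed in; nothing more can be done
None
```

All four yellow levers are shut and lie along the rail. The green bleed lever is still open, and the job is handed in at about 12.4 s of the 42 s allowed.

I pushed each lever clockwise with the closed fingertips, going along the row from the gauge end to the inlet cap. Each one was pushed until the force rose sharply at its stop. The readings there were 15 to 20 N sideways, with 8 to 13 N upward on the fingers.

- **Yellow levers:** the last overhead wrist view put all four along the rail at 1.56–1.57 rad. The scene and side cameras had read 1.52 rad for the lever nearest the gauge. The closer overhead view gave 1.57 with its edges parallel to the rail, so I took the lower reading as camera error.
- **Green lever:** it measured about 0.01 rad from straight forward in that same view.
- **Bystanders:** the vial, stopper, bottles and flask look unmoved in the pictures. I judged that by eye and did not measure their positions again. The pipette was mostly outside the last close views, but the arm stayed well away from it.
- **At hand-in:** the gripper was raised clear of everything, with only noise-level force on it.

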